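# Calibrate the slide reader with its reference block and a probe

## Robot

A 7-joint arm with a two-finger parallel gripper is mounted at the origin on the work surface. World frame = base frame: x ahead of the robot, y to its left, z up, the work surface at z = 0. Lengths are in mm, angles in rad, forces in N, time in s.
With the tool pointing down it reaches from about 400 to 850 mm from the base axis. Payload 4.4 kg.
Tool frame: the origin (TCP) lies on the centre line of the jaws, within the pads' length; the fingertips stand 17 mm ahead of it and the grasp point (between the pads) lies 2 mm behind it (r.tip_extent is the distance from the TCP to the fingertips, in mm); z points along the fingers, y is the line along which they close (so a half turn about z gives the same grasp; the last joint's range is limited). The gripper opens to 94 mm and grips with 3 to 60 N. Pads are 16 mm wide; open, the fingers measure 119 mm over their backs; the gripper's body (75 mm by 177 mm) begins 78 mm behind the grasp point.
Start: joints at [-1.233, 0.628, 0.038, 1.517, -0.027, 0.996, -0.02], TCP at [255.373, 597.748, 222.478] pointing down, gripper open.
Joint ranges: [-3.06, 3.06], [-0.37, 2.12], [-1.25, 1.32], [0.18, 2.47], [-1.1, 4.24], [0.23, 1.98], [-2.94, 2.94]. Speed limits (rad/s): [2.57, 2.57, 3.14, 3.14, 3.14, 3.14, 3.14].

## Interface

Orientations are given as [roll, pitch, yaw] about the fixed x, y, z axes, in that order (R = Rz(yaw) Ry(pitch) Rx(roll)).
In Python, from plant import r gives the robot as it stands.
- The arm moves only by the tool drive_tool, never from a script. Its arguments are lists of equal length, an entry for each row: "offset": the shift along the tool's x, y, z in cm, a list of three; "yaw": the turn about the tool's z in rad; "gripper": the opening, from 0 (shut) to 1 (fully open). In form: {"offset": [[dx, dy, dz], ...], "yaw": [yaw, ...], "gripper": [gripper, ...]}. A call has 1 to 20 rows; each row shifts and turns the commanded pose from where the row before left it, along the tool's axes as they then stand; what a row does not reach is not made up. A row lasts 1/10 s, in which the tool goes at most 50 mm and 8.59 degrees, less where a joint would pass 70% of its speed; a pose out of reach is approached as far as the arm can. A call is refused whole if a number of a shift passes 5 or a number of a turn 0.15, either way. A call with a gripper value outside its range is refused whole. The fingers move at their own pace and stop on an object; "newtons" is the grip in N (left out, the last holds). Time passes only in rows, so rows that do not move let the fingers close. It gives the time, the measured TCP pose, the force, the opening and the grip force at its end, in the units of the state.
- r.observe(): the state, without advancing time (a new reading comes with each control period).
- r.capture(name): name is "scene" or "top"; returns the picture (480x640x3 uint8, red, green, blue); there is no depth.
- r.calibration(name): a dict with "mtx" (3x3 intrinsics, pixels), "R" (3x3) and "t" (3): a world point X has camera coordinates R X + t. Camera axes: x right, y down, z forward; pixel columns grow to the right and rows downward; lengths in mm; the calibration is good to about 2 mm. A picture is of the moment at which its call begins. calibration takes no time and is no camera call.
- r.hand_in(): hands the job in; it is judged then, once.
Trained networks look in the newest picture that a camera, given by its name, has taken for a name from the list of things; names that differ only in an ending like _2 or _b are one class to them, and where a whole thing is asked for, a point or a joint stands for the part that bears it (a point fixed in the world has none). Each returns a list of dicts, best first, with "conf" (0 to 1); they miss things now and then, are a little off and sometimes report something else, mostly with a low value. They report only what shows in the picture. A call takes as long as a camera call. They do not tell look-alikes from the thing itself.
- r.outline_of(name, camera): "region" (480x640 bool, what is visible of it) and "box" ([left, top, right, bottom] in pixels, round what is visible of it).
- r.spot_point(name, camera): "uv" ([column, row] in pixels: a listed point, or the origin of a listed thing).
The state is a dict: "time": time; "joint_positions": joint angles; "joint_velocities": joint speeds; "tau": joint torques, N m; "tool_pos": TCP position; "orientation": TCP orientation; "ft_force": force on the tool from outside, world axes, zero at the start; "ft_torque": the same for the moment, N m; "gripper_width": opening from 0.0 (shut) to 1.0 (fully open); "grip_force": force on a finger pad.
Only numpy, scipy, OpenCV 4.12 (cv2) and the standard library are available. Lean on these libraries where they do the work, as an engineer would, in place of code of your own. Each camera call takes 0.05 s, during which the arm holds its last target. There are 200 camera calls.

## Task

Calibrate the slide reader: first set the keyed aluminium reference block fully down in the pocket on top of the reader, with its tab in the pocket's notch, and let go of it. Then draw the long thin-handled probe out of the stand, reach its tip through the ringed round opening on the reader and press the recessed button all the way down. Finish while still holding the button down with the probe in the gripper, and leave the other things on the bench where they are.

Things in the scene. Friction and masses are not known exactly. Their poses are not given: they have to be found in the camera images.
- reader: fixed low white instrument, 160 (its x) x 240 (its y) x 60 mm tall, flat top; origin centre of underside, z up. A pocket opens in its top on the +y half, a round opening with a grey ring on the -y half.
- pocket (a point): centre of the rectangular part of the pocket, on its floor, 12 mm below the reader's top; axes as the reader's. The pocket is 56 mm (x) x 42 mm (y), open above, with a notch 20 mm wide (y) and 13 mm long leaving its +x side.
- block: loose aluminium block, 50 (x) x 36 (y) x 40 mm tall, about 190 g, with a full-height tab 14 mm wide standing out 10 mm from the middle of its +x face; a round glass window on top. Origin centre of the underside of the 50 x 36 part, z up. It fits the pocket with 3 mm to spare on every side, only with the tab in the notch, and then stands 28 mm proud of the reader's top.
- block_tab (a point): middle of the top of the block's tab, 30 mm along the block's x from its origin and 40 mm up.
- stand: fixed bare steel stand block, 50 (x) x 110 (y) x 55 mm tall, with two upright holes in its top 25 mm either side of its centre along y; origin centre of underside. One hole holds the probe, the other the marker; which is which varies.
- probe: loose probe standing upright in the stand, about 50 g: a steel collar 20 mm across and 4 mm thick whose underside rests on the stand's top (origin: centre of that underside, z up along the handle), a round grey handle 14 mm across from 4 to 79 mm above the origin, and below the collar a steel rod 6 mm thick, 48 mm long, hidden in the hole (9 mm wide).
- probe_tip (a point): lower end of the probe's rod, 48 mm below the probe's origin.
- opening (a point): centre of the round opening in the reader's top, at the level of the top, 14 mm in diameter, straight down.
- button_top (a point): middle of the top of the recessed grey button, 11 mm across, 25 mm below the opening when up; moves down with the button.
- cal_button (a joint): travel of the spring button in m: 0 up, 0.006 fully down at its stop. It starts to move at about 1.5 N, and takes about 5 N fully down; it springs back when let go.
- marker: short fat grey marker, 20 mm wide and 38 mm tall above the stand, standing in the stand's other hole 50 mm from the probe (which hole varies); origin at the level of the stand's top. Bystander.
- dishes: stack of three clear round dishes, 60 mm across, 39 mm tall; origin centre of underside. Bystander.
- slide_box: closed blue plastic box, 92 x 52 x 34 mm; origin centre of underside. Bystander.
- reagent: amber bottle, 60 mm across, 120 mm tall; origin centre of underside. Bystander.
- jar: small white jar, 48 mm across, 50 mm tall; origin centre of underside. Bystander.
- objective: small steel microscope objective standing up, 30 mm across, 46 mm tall; origin centre of underside. Bystander.
Things that resemble listed ones, but are neither listed nor needed, are in the scene too. Leave any brown or orange look-alike of the probe alone.

How it is judged:
By the outcome, as a careful person would: the job done as asked, in the order asked, and still so for the second after the job is handed in, while the arm keeps its last pose, push and grip.
It also fails if it takes over 58 s, if anything falls off the work surface, if the arm or the gripper's body presses on something with over 40 N, if the wrist force passes 120 N, or if a joint passes its speed limit or range.

## Working session

There is one attempt and no reset: what is moved stays moved. The work goes in short steps, Python scripts to look and compute and a tool call to move; the robot and the scene stay as the last step left them, time stands still between calls to the robot, and variables do not carry over. Pictures are saved under pics/ and viewed, at most 10 in all, crops included, and the job is handed in when it is done.

Besides the shell and the picture viewer there is one more tool, called after "Request:" as name([rows], argument=value, ...), one row to a line, values as JSON. drive_tool: Moves the arm, as the interface text tells. Its arguments: {"type":"object","properties":{"offset":{"type":"array"},"yaw":{"type":"array"},"gripper":{"type":"array"},"newtons":{"type":"number"}},"required":["offset","yaw","gripper"]}

```bash
mkdir -p pics; ls; cat > h.py <<'E'
import numpy as np, cv2
from plant import r
C={n:r.calibration(n) for n in("scene","top")}
def px(n,X):
    c=C[n];p=c["mtx"]@(np.array(c["R"])@np.array(X,float)+np.array(c["t"]));return p[:2]/p[2]
def ray(n,uv,z):
    c=C[n];R=np.array(c["R"]);o=-R.T@np.array(c["t"]);d=R.T@np.linalg.inv(c["mtx"])@np.array([uv[0],uv[1],1.])
    return o+d*(z-o[2])/d[2]
def save(n,f):
    im=r.capture(n);cv2.imwrite("pics/"+f,im[:,:,::-1]);return im
E
python3 - <<'E'
from h import *
a=save("scene","s0.png");b=save("top","t0.png")
for n in C: print(n,C[n]["mtx"].tolist(),-np.array(C[n]["R"]).T@np.array(C[n]["t"]))
for nm,z in [("pocket",48),("opening",60),("block",0),("block_tab",40),("probe",55),("marker",55),("reader",0),("stand",0),("reagent",0),("jar",0)]:
  for n in C:
    print(nm,n,[(np.round(d["uv"],1).tolist(),round(d["conf"],2),np.round(ray(n,d["uv"],z)[:2],1).tolist()) for d in r.spot_point(nm,n)[:3]])
print(r.observe())
E
```

```text
pics
scene [[502.69908974148456, 0.0, 322.4650165631407], [0.0, 502.69908974148456, 238.71224251240457], [0.0, 0.0, 1.0]] [971.87027698 697.29890585 710.77102817]
top [[581.2944770975047, 0.0, 313.9896279184621], [0.0, 581.2944770975047, 237.3650391216531], [0.0, 0.0, 1.0]] [ 286.33291906    5.5197609  1315.72657393]
pocket scene [([295.8, 272.3], 0.62, [607.9, 18.7])]
pocket top []
opening scene []
opening top [([366.4, 211.0], 0.9, [588.9, -111.7])]
block scene [([272.5, 200.7], 0.9, [487.4, -311.2])]
block top [([456.3, 258.6], 0.86, [485.6, -317.6]), ([394.4, 305.6], 0.48, [382.6, -170.5])]
block_tab scene [([281.1, 189.3], 0.96, [470.8, -289.6]), ([296.8, 271.8], 0.24, [601.0, 10.3])]
block_tab top [([450.1, 262.4], 0.6, [471.4, -293.5])]
probe scene [([470.7, 297.2], 0.89, [375.7, 268.5]), ([422.6, 292.6], 0.87, [441.8, 209.6]), ([451.6, 312.4], 0.68, [433.4, 277.6])]
probe top [([229.7, 281.3], 0.66, [441.4, 192.6]), ([195.5, 313.8], 0.46, [373.1, 266.4]), ([190.1, 282.4], 0.42, [441.4, 279.0])]
marker scene [([468.1, 330.3], 0.8, [440.5, 324.8])]
marker top [([167.4, 277.7], 
[... 667 characters left out ...]
sitions': array([-1.23280594,  0.62839175,  0.03848091,  1.51742585, -0.02696956,
        0.99628435, -0.02001173]), 'joint_velocities': array([ 0.00060981,  0.00084759, -0.00036059, -0.0011882 , -0.00052274,
        0.00079605, -0.00048199]), 'tau': array([-1.12711768e-03, -5.49605012e+01,  1.14222005e+00, -1.86941832e+01,
       -5.25273336e-02,  1.57128205e-02,  3.06399215e-05]), 'tool_pos': array([255.3648356 , 597.74251403, 222.47514522]), 'orientation': array([ 3.14158463e+00, -2.21417188e-05,  2.73779694e+00]), 'ft_force': array([ 1.1405988 , -0.13549977,  0.21368463]), 'ft_torque': array([-0.02539791,  0.06272842,  0.0062965 ]), 'grip_force': 0.0, 'gripper_width': 0.9993013115954488}
```

View pics/s0.png

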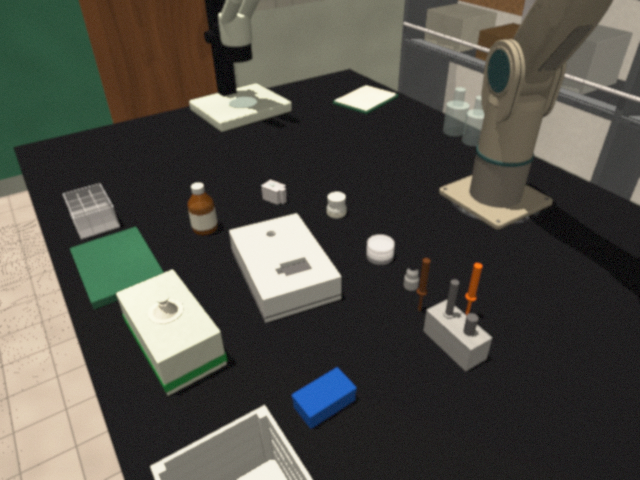

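View pics/t0.png

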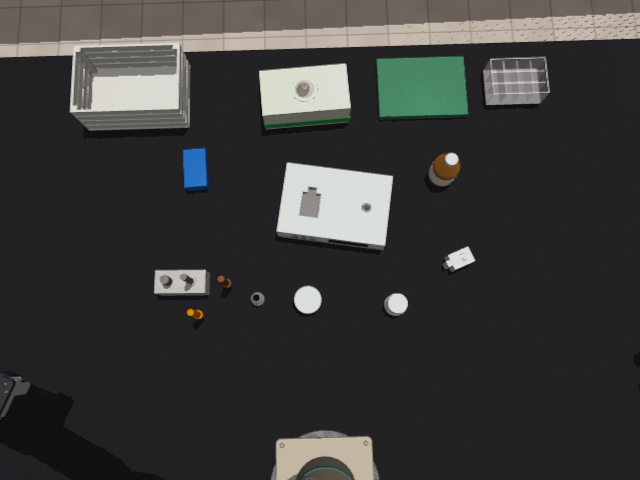

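Grey thin-handled probe: scene (452,298)/top (186,280), in the stand, with the marker at (470,323). The brown (424,285) and orange (475,290) look-alikes stand outside the stand, so they are left alone. The block is at scene (274,192)/top (460,259), the pocket at top (310,203) with its notch pointing up (+x), and the opening at top (366,208).

```bash
cat >> h.py <<'E'
from scipy.optimize import minimize
def box(lx,ly,h,cx=0):
    return [[cx+sx*lx/2,sy*ly/2,z] for sx in(-1,1) for sy in(-1,1) for z in(0,h)]
BLK=[box(50,36,40),box(10,14,40,30)]; RDR=[box(160,240,60)]; STD=[box(50,110,55)]
def sil(n,parts,p):
    m=np.zeros((480*4,640*4),np.uint8);c,s=np.cos(p[2]),np.sin(p[2]);z0=p[3] if len(p)>3 else 0
    for P in parts:
        q=np.array([px(n,[p[0]+c*x-s*y,p[1]+s*x+c*y,z+z0]) for x,y,z in P])
        cv2.fillConvexPoly(m,cv2.convexHull(np.round((q+.5)*4).astype(np.int32)),1)
    return cv2.resize(m.astype(np.float32),(640,480),interpolation=cv2.INTER_AREA)
def fit(regs,parts,p0,z=0):
    def cost(p):
        v=0
        for n,g in regs.items():
            s=sil(n,parts,[*p[:2],p[2]/30,z]);v+=1-np.minimum(s,g).sum()/np.maximum(s,g).sum()
        return v
    q0=np.array([p0[0],p0[1],p0[2]*30]);best=None
    for k in range(2):
        o=minimize(cost,q0,method="Nelder-Mead",options=dict(initial_simplex=q0+np.array([[0,0,0],[8,0,0],[0,8,0],[0,0,6]]),xatol=.05,fatol=1e-5));q0=o.x
    return np.round([q0[0],q0[1],q0[2]/30,o.fun],3)
E
python3 - <<'E'
from h import *
a=r.capture("scene");b=r.capture("top")
R={}
for nm,P,p0 in [("block",BLK,(480,-312,2.0)),("reader",RDR,(600,-50,-.09)),("stand",STD,(440,300,0))]:
    g={}
    for n in C:
        o=r.outline_of(nm,n)
        for d in o[:2]: print(nm,n,d["conf"],d["box"])
        if o: g[n]=o[0]["region"].astype(np.float32)
    for n in g: print(n,fit({n:g[n]},P,p0))
    if len(g)==2: print("both",fit(g,P,p0))
for nm in("opening","pocket","probe","marker"):
  for n in C: print(nm,n,[(np.round(d["uv"],1).tolist(),round(d["conf"],2)) for d in r.spot_point(nm,n)[:3]])
cr=lambda im,x,y,w,h,s:cv2.resize(im[y:y+h,x:x+w,::-1],(w*s,h*s),interpolation=cv2.INTER_CUBIC)
A=cr(b,275,155,130,100,5); 
B=np.hstack([cr(b,440,240,40,40,5),cr(b,150,260,50,40,5),cr(a,425,270,80,80,5)[:200] if 0 else cv2.resize(cr(a,420,255,80,80,5),(200,200))])
W=np.full((700,650,3),0,np.uint8);W[:500]=A;W[500:700,:650]=B[:,:650]
cv2.imwrite("pics/c1.png",cv2.resize(W,(557,600)))
E
```

```text
block scene 0.58 [260.1, 181.9, 288.6, 201.4]
block top 0.58 [447.6, 246.2, 473.0, 268.5]
scene [ 4.77751e+02 -3.20377e+02  1.91500e+00  6.30000e-02]
top [ 4.82637e+02 -3.17312e+02  2.02300e+00  1.48000e-01]
both [ 4.81186e+02 -3.17359e+02  1.99200e+00  2.88000e-01]
reader scene 0.89 [228.4, 213.0, 341.0, 323.4]
reader top 0.94 [277.2, 163.5, 394.4, 252.0]
scene [ 6.05381e+02 -4.35090e+01 -1.66000e-01  1.40000e-02]
top [ 6.09141e+02 -4.06250e+01 -1.62000e-01  1.60000e-02]
both [ 6.07146e+02 -4.19340e+01 -1.66000e-01  5.80000e-02]
stand scene 0.68 [423.1, 297.9, 492.4, 369.6]
stand top 0.88 [155.3, 270.1, 209.5, 294.8]
stand top 0.47 [275.9, 164.0, 395.1, 250.1]
scene [ 4.42206e+02  3.01799e+02 -1.60000e-02  1.30000e-01]
top [ 4.46013e+02  3.03874e+02 -2.00000e-03  1.65000e-01]
both [4.45315e+02 3.03167e+02 3.00000e-03 3.28000e-01]
opening scene [([267.5, 232.9], 0.56)]
opening top [([364.9, 206.1], 0.6)]
pocket scene [([294.9, 270.8], 0.84), ([467.9, 330.9], 0.57)]
pocket top [([311.9, 204.6], 0.77), ([166.4, 277.3], 0.48)]
probe scene [([469.9, 298.6], 0.82), ([451.2, 314.7], 0.62), ([422.5, 290.4], 0.57)]
probe top [([198.2, 315.1], 0.6), ([191.4, 281.4], 0.54), ([230.0, 283.4], 0.46)]
marker scene [([467.2, 332.0], 0.52), ([452.9, 344.1], 0.19)]
marker top [([169.0, 279.3], 0.57)]
```

View pics/c1.png

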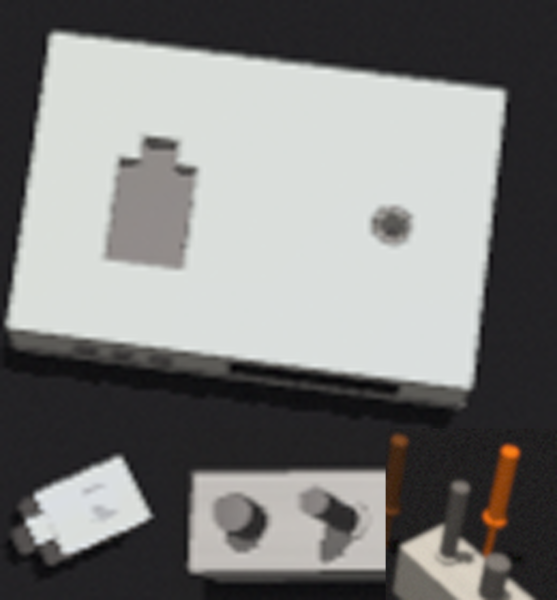

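```bash
python3 - <<'E'
from h import *
f=lambda x,y:((x+.5)/4.2846+275-.5,(y+.5)/4.2857+155-.5)
W=lambda L,z:np.array([ray("top",f(*p),z)[:2] for p in L])
q=W([(50,33),(505,90),(472,388),(8,328)],60)
print(q.round(1).tolist(),q.mean(0),[np.round(np.linalg.norm(q[i]-q[i-1]),1) for i in range(4)])
for a,b in((0,1),(3,2)): d=q[a]-q[b];print("yaw",np.arctan2(-d[0],d[1]))
for a,b in((0,3),(1,2)): d=q[a]-q[b];print("yaw",np.arctan2(d[1],d[0]))
p=W([(104,258),(184,267),(197,167),(120,157),(392,225)],60);print(p.round(1).tolist(),p[:4].mean(0))
for z in (40,):
  g=lambda x,y:(440+(x+.5)/4.285-.5,240+(y-428.5+.5)/4.285-.5)
  b=np.array([ray("top",g(*t),z)[:2] for t in[(120,455),(153,517),(62,557),(30,495)]]);print(b.round(1).tolist(),b.mean(0),[np.linalg.norm(b[i]-b[i-1]).round(1) for i in range(4)])
# hi-res block crops
a=r.capture("scene");t=r.capture("top")
c1=cv2.resize(t[235:280,435:485,::-1],None,fx=8,fy=8,interpolation=cv2.INTER_CUBIC)
c2=cv2.resize(a[172:217,250:300,::-1],None,fx=8,fy=8,interpolation=cv2.INTER_CUBIC)
cv2.imwrite("pics/c2.png",np.hstack([c1,c2]))
E
```

```text
[[707.2, 64.0], [668.9, -173.9], [510.8, -148.5], [549.0, 88.6]] [608.97648426 -42.43766857] [np.float64(160.1), np.float64(241.0), np.float64(160.1), np.float64(240.2)]
yaw -0.15963835937990642
yaw -0.15987521582005298
yaw -0.15409518818577703
yaw -0.15923279603790966
[[584.6, 38.3], [578.6, -2.9], [631.9, -11.3], [638.5, 28.8], [597.8, -111.4]] [608.392841    13.22886284]
[[507.6, -335.1], [474.6, -349.6], [455.1, -301.1], [487.9, -286.9]] [ 481.30883938 -318.19195882] [np.float64(52.1), np.float64(36.0), np.float64(52.3), np.float64(35.7)]
```

View pics/c2.png

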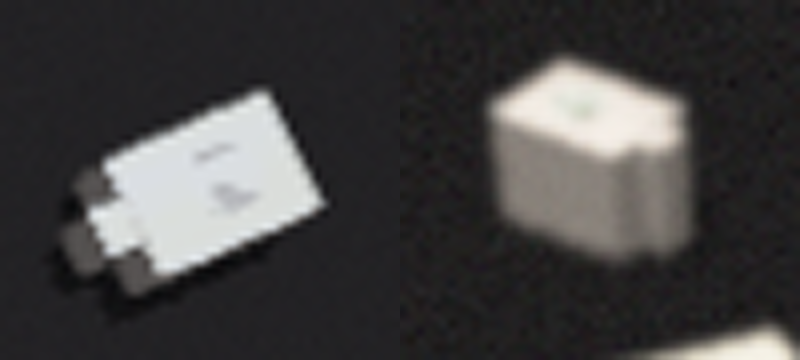

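```bash
cat >> h.py <<'E'
def leg(p0,p1,rows):
    """tool-axis cm from (x,y,z,yaw) p0 to p1, at fixed yaw p0[3]; per-row"""
    d=np.array(p1[:3],float)-np.array(p0[:3],float);y=p0[3];c,s=np.cos(y),np.sin(y)
    t=np.array([c*d[0]+s*d[1],s*d[0]-c*d[1],-d[2]])/10
    print("total",t.round(2),"per row x%d"%rows,(t/rows).round(3))
def st():
    o=r.observe();print("t",round(o["time"],2),"pos",o["tool_pos"].round(1),"rpy",o["orientation"].round(4),"F",o["ft_force"].round(1),"w",round(o["gripper_width"]*94,1),"grip",round(float(o["grip_force"]),1),"q",o["joint_positions"].round(2));return o
E
python3 - <<'E'
from h import *
g=lambda x,y:(435+(x+.5)/8-.5,235+(y+.5)/8-.5)
b=np.array([ray("top",g(*t),40)[:2] for t in[(267,88),(327,206),(160,278),(102,162)]])
d1=b[3]-b[0];d2=b[2]-b[1]
print(b.mean(0),[np.arctan2(d[1],d[0]) for d in(d1,d2)],[np.linalg.norm(b[i]-b[i-1]).round(1) for i in range(4)])
h=lambda x,y:(250+(x-400+.5)/8-.5,172+(y+.5)/8-.5)
s=np.array([ray("scene",h(*t),40)[:2] for t in[(487,105),(565,55),(612,158),(688,100)]])
print(s.round(1).tolist(), "by mean", s.mean(0))
Y=2.738
leg((255.4,597.7,222.5,Y),(560,200,170,Y),11)
leg((560,200,170,Y),(481.5,-318,170,Y),11)
E
```

```text
[ 481.73861423 -319.11251374] [np.float64(1.9618590353497702), np.float64(1.945704607046871)] [np.float64(51.2), np.float64(36.4), np.float64(51.2), np.float64(35.6)]
[[504.2, -339.7], [468.0, -353.9], [486.2, -288.3], [448.5, -305.9]] by mean [ 476.73531241 -321.95543509]
total [-43.63 -24.61   5.25] per row x11 [-3.966 -2.237  0.477]
total [-13.12 -50.72  -0.  ] per row x11 [-1.193 -4.611 -0.   ]
```

Request:
drive_tool([
  [-4, -2.2, 0.5],
  [-4, -2.2, 0.5],
  [-4, -2.2, 0.5],
  [-4, -2.2, 0.5],
  [-4, -2.2, 0.5],
  [-4, -2.2, 0.5],
  [-4, -2.2, 0.5],
  [-4, -2.2, 0.5],
  [-4, -2.2, 0.5],
  [-4, -2.2, 0.5],
  [-4, -2.2, 0.5],
], yaw=[0, 0, 0, 0, 0, 0, 0, 0, 0, 0, 0], gripper=[1, 1, 1, 1, 1, 1, 1, 1, 1, 1, 1], newtons=20)

```text
time: 3.1
tool_pos: [566.0, 200.9, 167.5]
orientation: [3.141, 0.0, 2.738]
ft_force: [0.6, 0.2, 0.5]
gripper_width: 1.004
grip_force: 0.0
```

Request:
drive_tool([
  [-1.2, -4.6, 0],
  [-1.2, -4.6, 0],
  [-1.2, -4.6, 0],
  [-1.2, -4.6, 0],
  [-1.2, -4.6, 0],
  [-1.2, -4.6, 0],
  [-1.2, -4.6, 0],
  [-1.2, -4.6, 0],
  [-1.2, -4.6, 0],
  [-1.2, -4.6, 0],
  [-1.2, -4.6, 0],
  [0, 0, 0],
  [0, 0, 0],
  [0, 0, 0],
  [0, 0, 0],
  [0, 0, 0],
  [0, 0, 0],
], yaw=[0, 0, 0, 0, 0, 0, 0, 0, 0, 0, 0, 0.15, 0.15, 0.15, 0.15, 0.15, 0.03], gripper=[1, 1, 1, 1, 1, 1, 1, 1, 1, 1, 1, 1, 1, 1, 1, 1, 1])

```text
time: 4.8
tool_pos: [487.6, -314.8, 167.5]
orientation: [-3.141, 0.0, 1.956]
ft_force: [-0.0, -0.2, -0.4]
gripper_width: 1.002
grip_force: 0.0
```

```bash
python3 - <<'E'
from h import *
o=st();leg([*o["tool_pos"],o["orientation"][2]],(480,-320,80),4)
E
```

```text
t 4.8 pos [ 487.6 -314.8  167.5] rpy [-3.1414e+00  3.0000e-04  1.9562e+00] F [-0.  -0.2 -0.4] w 94.2 grip 0.0 q [ 0.39  0.6   0.21  1.78 -0.17  0.78  1.07]
total [-0.2  -0.9   8.75] per row x4 [-0.049 -0.226  2.188]
```

Request:
drive_tool([
  [-0.2, -0.9, 2],
  [0, 0, 3],
  [0, 0, 3],
  [0, 0, 3],
  [0, 0, 2.45],
  [0, 0, 0],
  [0, 0, 0],
  [0, 0, 0],
  [0, 0, 0],
  [0, 0, 0],
  [0, 0, 0],
  [0, 0, 0],
], yaw=[0, 0, 0, 0, 0, 0, 0, 0, 0, 0, 0, 0], gripper=[1, 1, 1, 1, 1, 0.2, 0.2, 0.2, 0.2, 0.2, 0.2, 0.2])

```text
time: 6.0
tool_pos: [480.0, -320.2, 33.3]
orientation: [3.141, 0.0, 1.958]
ft_force: [-0.1, -0.7, -0.5]
gripper_width: 0.436
grip_force: 0.0
```

Request:
drive_tool([
  [0, 0, 0],
  [0, 0, 0],
  [0, 0, 0],
  [0, 0, 0],
  [0, 0, 0],
], yaw=[0, 0, 0, 0, 0], gripper=[0.2, 0.2, 0.2, 0.2, 0.2])

```text
time: 6.5
tool_pos: [480.0, -320.1, 33.1]
orientation: [3.141, 0.0, 1.958]
ft_force: [-0.7, 0.9, 4.4]
gripper_width: 0.38
grip_force: 20.0
```

Request:
drive_tool([
  [0, 0, -3],
  [0, 0, -4],
  [0, 0, -4],
  [0, 0, -3],
  [0, 0, 0],
  [0, 0, 0],
  [0, 0, 0],
  [0, 0, 0],
  [0, 0, 0],
  [0, 0, 0],
  [0, 0, 0],
  [0, 0, 0],
  [0, 0, 0],
  [0, 0, 0],
  [0, 0, 0],
  [0, 0, 0],
  [0, 0, 0],
  [0, 0, 0],
  [0, 0, 0],
  [0, 0, 0],
], yaw=[0, 0, 0, 0, 0.14, 0.14, 0.14, 0.14, 0.14, 0.14, 0.14, 0.14, 0.14, 0.14, 0.14, 0.14, 0.14, 0.14, 0.14, 0], gripper=[0.2, 0.2, 0.2, 0.2, 0.2, 0.2, 0.2, 0.2, 0.2, 0.2, 0.2, 0.2, 0.2, 0.2, 0.2, 0.2, 0.2, 0.2, 0.2, 0.2])

```text
time: 8.5
tool_pos: [479.5, -319.7, 172.0]
orientation: [3.141, 0.002, -0.142]
ft_force: [0.3, 0.0, -1.4]
gripper_width: 0.388
grip_force: 20.0
```

```bash
python3 - <<'E'
from h import *
o=st();leg([*o["tool_pos"],o["orientation"][2]],(606.5,11.5,125),9)
E
```

```text
t 8.5 pos [ 479.5 -319.7  172. ] rpy [ 3.1415e+00  2.0000e-03 -1.4240e-01] F [ 0.3  0.  -1.4] w 36.4 grip 20.0 q [ 0.05  0.72  0.81  1.79 -0.65  0.92 -0.56]
total [  7.87 -34.58   4.7 ] per row x9 [ 0.875 -3.843  0.523]
```

Request:
drive_tool([
  [0.8, -3.46, 0],
  [0.8, -3.46, 0],
  [0.8, -3.46, 0],
  [0.8, -3.46, 0],
  [0.8, -3.46, 0],
  [0.8, -3.46, 0.5],
  [0.8, -3.46, 1],
  [0.8, -3.46, 1],
  [0.8, -3.46, 1],
  [0.8, -3.46, 1],
  [0, 0, 0],
], yaw=[0, 0, 0, 0, 0, 0, 0, 0, 0, 0, 0.017], gripper=[0.2, 0.2, 0.2, 0.2, 0.2, 0.2, 0.2, 0.2, 0.2, 0.2, 0.2])

```text
time: 9.6
tool_pos: [608.5, 18.8, 125.2]
orientation: [-3.137, 0.004, -0.147]
ft_force: [0.1, -0.1, -1.6]
gripper_width: 0.378
grip_force: 20.0
```

```bash
python3 - <<'E'
from h import *
st()
a=r.capture("scene");b=r.capture("top")
f=lambda i,x,y,w,h,s:cv2.resize(i[y:y+h,x:x+w,::-1],(w*s,h*s),interpolation=cv2.INTER_CUBIC)
cv2.imwrite("pics/h1.png",np.hstack([f(a,240,190,100,120,4),f(b,265,140,100,120,4)]))
for n in C:
  for m in("block","block_tab"): print(n,m,[(np.round(d["uv"],1).tolist(),round(d["conf"],2)) for d in r.spot_point(m,n)[:2]])
E
```

```text
t 9.6 pos [608.5  18.8 125.2] rpy [-3.1375  0.0039 -0.1467] F [ 0.1 -0.1 -1.6] w 35.6 grip 20.0 q [-0.54  0.84  0.81  1.74 -0.76  0.91 -1.11]
scene block [([291.8, 255.5], 0.89), ([449.1, 315.5], 0.23)]
scene block_tab [([280.1, 245.6], 0.69), ([267.1, 237.7], 0.37)]
top block [([308.9, 198.2], 0.73), ([393.9, 304.3], 0.34)]
top block_tab []
```

View pics/h1.png

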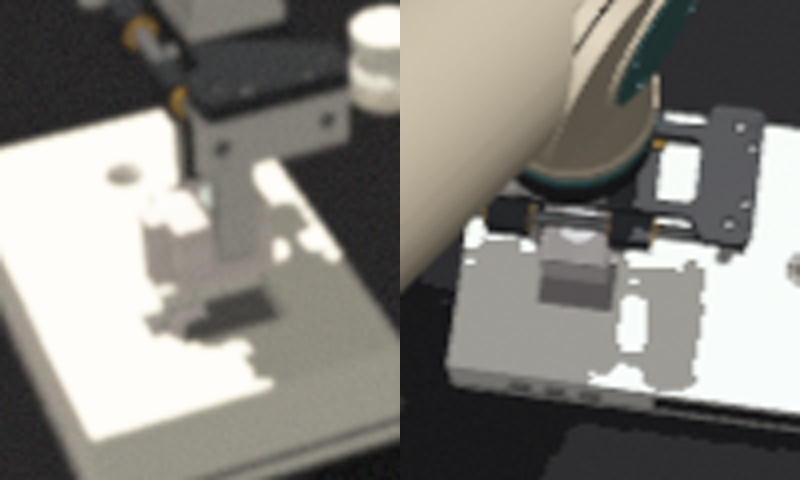

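Request:
drive_tool([
  [0, 0, 0],
  [0, 0, 0],
  [0, 0, 0],
], yaw=[0, 0, 0], gripper=[0.2, 0.2, 0.2])

```text
time: 10.2
tool_pos: [608.1, 10.7, 128.1]
orientation: [-3.141, -0.0, -0.16]
ft_force: [1.2, 0.6, -2.9]
gripper_width: 0.379
grip_force: 20.0
```

```bash
python3 - <<'E'
from h import *
o=st()
a=r.capture("scene");b=r.capture("top")
x,y,z=o["tool_pos"];Y=o["orientation"][2]
def draw(n,im,x0,y0,w,h,s):
    c=cv2.resize(im[y0:y0+h,x0:x0+w,::-1],(w*s,h*s),interpolation=cv2.INTER_CUBIC)
    T=lambda P:tuple(int(v) for v in np.round((px(n,P)+.5-[x0,y0])*s-.5))
    def poly(L,p,zz,col):
        cs,sn=np.cos(p[2]),np.sin(p[2])
        q=[T([p[0]+cs*u-sn*v,p[1]+sn*u+cs*v,zz]) for u,v in L]
        cv2.polylines(c,[np.array(q)],True,col,1)
    B=[(-25,-18),(25,-18),(25,-7),(35,-7),(35,7),(25,7),(25,18),(-25,18)]
    for zz,col in((z-33,(0,0,255)),(z+7,(0,255,0))): poly(B,(x,y,Y),zz,col)
    poly([(-28,-21),(28,-21),(28,-10),(41,-10),(41,10),(28,10),(28,21),(-28,21)],(606.5,11.5,-.159),60,(255,0,0))
    return c
cv2.imwrite("pics/h2.png",np.hstack([draw("scene",a,265,225,57,60,7),draw("top",b,285,175,57,60,7)]))
leg([x,y,z,Y],(606.5,11.5,z),1)
E
```

```text
t 10.2 pos [608.1  10.7 128.1] rpy [-3.1414e+00 -2.0000e-04 -1.5970e-01] F [ 1.2  0.6 -2.9] w 35.7 grip 20.0 q [-0.53  0.83  0.82  1.74 -0.76  0.91 -1.11]
total [-0.17 -0.05 -0.  ] per row x1 [-0.171 -0.052 -0.   ]
```

View pics/h2.png

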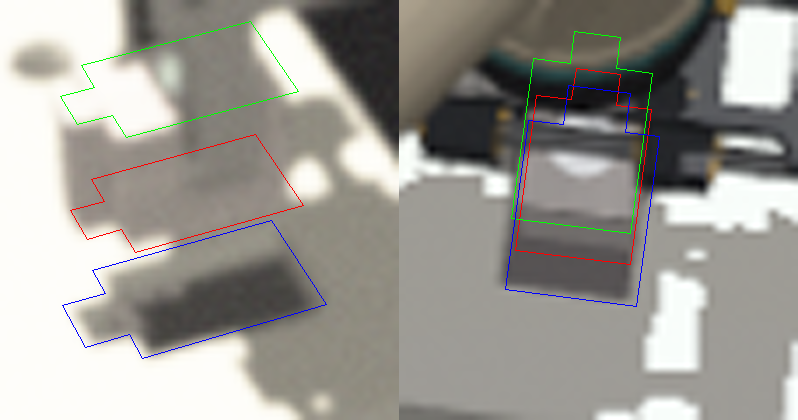

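```bash
python3 - <<'E'
from h import *
PK=[[[x,y,60] for x in(-28,28) for y in(-21,21)],[[x,y,60] for x in(28,41) for y in(-10,10)]]
OP=[[[7*np.cos(t),7*np.sin(t),60] for t in np.linspace(0,6.28,24)]]
for n,f,bx in(("scene","s0.png",(270,255,320,282)),("top","t0.png",(296,180,326,222))):
    im=cv2.imread("pics/"+f).astype(np.float32).mean(2)
    x0,y0,x1,y1=bx;sub=im[y0:y1,x0:x1];hi=np.percentile(sub,90);
    best=[]
    def cost(p,full=False):
        p=[p[0],p[1],-.159]
        s=sil(n,PK,p)[y0:y1,x0:x1]
        s=cv2.GaussianBlur(s,(0,0),.6)
        # soft two-level fit w/ edge emphasis: saturate darkness
        d=np.clip((hi-sub)/(0.35*hi),0,1)
        return ((d-s)**2).mean()
    for q in[(608,13),(604,10),(611,15)]:
        o=minimize(cost,q,method="Nelder-Mead",options=dict(initial_simplex=np.array(q)+np.array([[0,0],[3,0],[0,3]])));best.append((o.fun,o.x.round(2)))
    print(n,hi,np.round(sub[sub.shape[0]//2],0).astype(int).tolist(),min(best,key=lambda t:t[0]))
E
```

```text
scene 240.0 [239, 239, 240, 239, 233, 218, 200, 184, 170, 152, 132, 120, 115, 115, 122, 122, 121, 120, 124, 123, 123, 126, 122, 124, 123, 125, 124, 123, 122, 125, 126, 125, 124, 124, 125, 125, 127, 126, 134, 143, 161, 194, 226, 238, 239, 240, 239, 240, 239, 239] (np.float64(0.001052309526130557), array([605.58,  12.98]))
top 219.66667 [219, 219, 219, 219, 207, 171, 139, 139, 140, 140, 140, 140, 140, 140, 140, 140, 140, 140, 140, 140, 141, 140, 141, 150, 197, 220, 220, 220, 219, 220] (np.float64(0.002052044030278921), array([608.59,  13.86]))
```

Request:
drive_tool([
  [-0.2, -0.25, 0],
  [0, 0, 1],
  [0, 0, 1],
  [0, 0, 0.8],
  [0, 0, 0.3],
  [0, 0, 0.3],
  [0, 0, 0.2],
  [0, 0, 0.2],
], yaw=[0, 0, 0, 0, 0, 0, 0, 0], gripper=[0.2, 0.2, 0.2, 0.2, 0.2, 0.2, 0.2, 0.2])

```text
time: 11.1
tool_pos: [606.5, 13.8, 89.9]
orientation: [-3.142, 0.0, -0.159]
ft_force: [-0.5, 0.1, -1.6]
gripper_width: 0.378
grip_force: 20.0
```

Request:
drive_tool([
  [0, 0, 0.2],
  [0, 0, 0.2],
  [0, 0, 0.2],
  [0, 0, 0.15],
  [0, 0, 0.1],
  [0, 0, 0],
], yaw=[0, 0, 0, 0, 0, 0], gripper=[0.2, 0.2, 0.2, 0.2, 0.2, 0.2])

```text
time: 11.7
tool_pos: [606.5, 13.9, 81.3]
orientation: [-3.142, 0.0, -0.159]
ft_force: [-0.4, 0.8, -0.8]
gripper_width: 0.381
grip_force: 20.0
```

Request:
drive_tool([
  [0, 0, 0.05],
  [0, 0, 0],
  [0, 0, 0],
  [0, 0, 0],
  [0, 0, 0],
  [0, 0, -1],
  [0, 0, -3],
  [0, 0, -4],
  [0, 0, -4],
], yaw=[0, 0, 0, 0, 0, 0, 0, 0, 0], gripper=[0.2, 0.2, 0.6, 0.6, 0.6, 0.6, 0.6, 0.6, 0.6])

```text
time: 12.6
tool_pos: [606.2, 13.5, 202.8]
orientation: [3.141, 0.0, -0.16]
ft_force: [0.4, 0.8, -0.8]
gripper_width: 0.598
grip_force: 0.0
```

```bash
python3 - <<'E'
from h import *
o=st();leg([*o["tool_pos"],o["orientation"][2]],(500,300,220),8)
E
```

```text
t 12.6 pos [606.2  13.5 202.8] rpy [ 3.141e+00  3.000e-04 -1.599e-01] F [ 0.4  0.8 -0.8] w 56.2 grip 0.0 q [-0.58  0.75  0.9   1.68 -0.67  1.04 -1.19]
total [-15.05 -26.59  -1.72] per row x8 [-1.881 -3.324 -0.215]
```

```bash
python3 - <<'E'
from h import *
print(ray("top",(183,276.7),134)[:2],ray("top",(192.8,281.4),59)[:2])
t=cv2.imread("pics/t0.png");s=cv2.imread("pics/s0.png")
c1=cv2.resize(t[262:302,152:202],None,fx=8,fy=8,interpolation=cv2.INTER_CUBIC)
c2=cv2.resize(s[270:310,430:480],None,fx=8,fy=8,interpolation=cv2.INTER_CUBIC)
def dr(c,n,x0,y0,p,z,rad,col):
    q=np.array([(px(n,[p[0]+rad*np.cos(a),p[1]+rad*np.sin(a),z])+.5-[x0,y0])*8-.5 for a in np.linspace(0,6.28,30)])
    cv2.polylines(c,[np.round(q).astype(int)],True,col,1)
p=(444.6,278)
for z,rad,col in((134,7,(0,255,0)),(59,10,(0,0,255))):
    dr(c1,"top",152,262,p,z,rad,col);dr(c2,"scene",430,270,p,z,rad,col)
cv2.imwrite("pics/p1.png",np.hstack([c1,c2]))
E
```

```text
[443.85619593 276.55813608] [442.96435852 272.27565568]
```

View pics/p1.png

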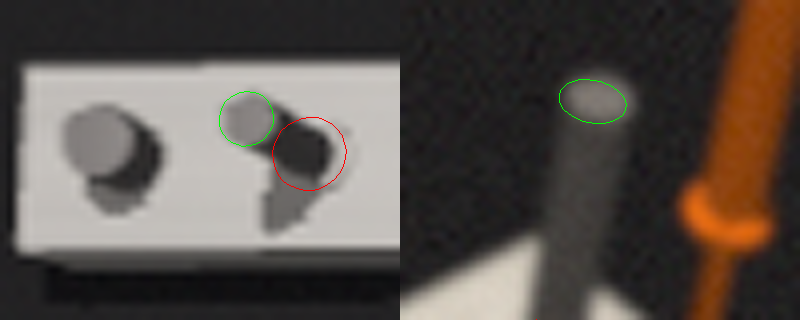

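Request:
drive_tool([
  [-1.9, -3.3, -0.4],
  [-1.9, -3.3, -0.4],
  [-1.9, -3.3, -0.4],
  [-1.9, -3.3, -0.4],
  [-1.9, -3.3, -0.4],
  [-1.9, -3.3, -0.4],
  [-1.9, -3.3, -0.4],
  [0, 0, 0],
  [0, 0, 0],
  [0, 0, 0],
  [0, 0, 0],
  [0, 0, 0],
  [0, 0, 0],
  [0, 0, 0],
  [0, 0, 0],
  [0, 0, 0],
  [0, 0, 0],
  [0, 0, 0],
  [0, 0, 0],
  [0, 0, 0],
], yaw=[0, 0, 0, 0, 0, 0, 0, -0.14, -0.14, -0.14, -0.14, -0.14, -0.14, -0.14, -0.14, -0.14, -0.14, -0.14, -0.14, -0.05], gripper=[0.6, 0.6, 0.6, 0.6, 0.6, 0.6, 0.6, 0.6, 0.6, 0.6, 0.6, 0.6, 0.6, 0.6, 0.6, 0.6, 0.6, 0.6, 0.6, 0.6])

```text
time: 14.6
tool_pos: [512.2, 262.6, 229.9]
orientation: [3.141, -0.0, 1.574]
ft_force: [0.3, 0.2, 0.4]
gripper_width: 0.601
grip_force: 0.0
```

Request:
drive_tool([
  [0.5, -2.3, 1],
  [0.5, -2.3, 1],
  [0.46, -2.24, 1],
  [0, 0, 2],
  [0, 0, 0],
  [0, 0, 0],
], yaw=[0, 0, 0, 0, 0, 0], gripper=[0.6, 0.6, 0.6, 0.6, 0.6, 0.6])

```text
time: 15.2
tool_pos: [444.2, 277.3, 179.7]
orientation: [3.141, 0.0, 1.57]
ft_force: [0.3, -0.1, -0.0]
gripper_width: 0.6
grip_force: 0.0
```

Request:
drive_tool([
  [0, 0, 2],
  [0, 0, 2],
  [0, 0, 2],
  [0, 0, 1.9],
  [0, 0, 0],
  [0, 0, 0],
  [0, 0, 0],
  [0, 0, 0],
  [0, 0, 0],
  [0, 0, 0],
  [0, 0, 0],
  [0, 0, 0],
], yaw=[0, 0, 0, 0, 0, 0, 0, 0, 0, 0, 0, 0], gripper=[0.6, 0.6, 0.6, 0.6, 0.3, 0.2, 0.1, 0, 0, 0, 0, 0], newtons=30)

```text
time: 16.4
tool_pos: [443.7, 277.9, 100.5]
orientation: [3.141, -0.001, 1.571]
ft_force: [-0.6, 0.1, 6.1]
gripper_width: 0.143
grip_force: 30.0
```

Request:
drive_tool([
  [0, 0, -1],
  [0, 0, -2],
  [0, 0, -2],
  [0, 0, -3],
  [0, 0, -3],
  [0, 0, -2],
  [0, 0, 0],
  [0, 0, 0],
], yaw=[0, 0, 0, 0, 0, 0, 0, 0], gripper=[0, 0, 0, 0, 0, 0, 0, 0])

```text
time: 17.2
tool_pos: [443.1, 277.6, 229.9]
orientation: [-3.141, -0.0, 1.571]
ft_force: [-0.4, 0.6, -1.1]
gripper_width: 0.146
grip_force: 30.0
```

```bash
python3 - <<'E'
from h import *
OP=[[[7*np.cos(t),7*np.sin(t),60] for t in np.linspace(0,6.28,24)]]
for n,f,(x0,y0,x1,y1) in(("scene","s0.png",(258,222,284,244)),("top","t0.png",(354,196,380,220))):
    im=cv2.imread("pics/"+f).astype(np.float32).mean(2);sub=im[y0:y1,x0:x1];hi=np.percentile(sub,90)
    d=(hi-sub);d[d<15]=0
    M=cv2.moments(d);uv=(x0+M["m10"]/M["m00"],y0+M["m01"]/M["m00"]);print(n,np.round(uv,2),ray(n,uv,60)[:2].round(1),sub[np.argmax(d.max(1))].astype(int).tolist())
o=st();leg([*o["tool_pos"],o["orientation"][2]],(596.8,-111.5,o["tool_pos"][2]),9)
E
```

```text
scene [269.07 232.03] [ 595. -118.] [239, 240, 240, 239, 240, 240, 237, 227, 191, 149, 131, 128, 127, 131, 134, 146, 170, 199, 231, 238, 239, 239, 239, 240, 239, 239]
top [365.99 207.09] [ 597.9 -111.2] [220, 220, 220, 220, 220, 220, 220, 186, 132, 131, 103, 84, 75, 82, 86, 100, 144, 199, 220, 220, 220, 220, 220, 220, 220, 220]
t 17.2 pos [443.1 277.6 229.9] rpy [-3.1414e+00 -3.0000e-04  1.5710e+00] F [-0.4  0.6 -1.1] w 13.7 grip 30.0 q [-0.97  0.48  0.52  1.87 -0.3   0.87 -0.3 ]
total [-38.91  15.37  -0.  ] per row x9 [-4.324  1.707 -0.   ]
```

Request:
drive_tool([
  [-2, 0.8, 0],
  [-3.9, 1.53, 0],
  [-3.9, 1.53, 0],
  [-3.9, 1.53, 0],
  [-3.9, 1.53, 0],
  [-3.9, 1.53, 0],
  [-3.9, 1.53, 0],
  [-3.9, 1.53, 0],
  [-3.9, 1.53, 0],
  [-3.9, 1.53, 0],
  [-1.9, 0.76, 0],
  [0, 0, 2],
  [0, 0, 2],
  [0, 0, 1],
  [0, 0, 0],
  [0, 0, 0],
  [0, 0, 0],
], yaw=[0, 0, 0, 0, 0, 0, 0, 0, 0, 0, 0, 0, 0, 0, 0, 0, 0], gripper=[0, 0, 0, 0, 0, 0, 0, 0, 0, 0, 0, 0, 0, 0, 0, 0, 0])

```text
time: 18.9
tool_pos: [597.2, -112.4, 180.7]
orientation: [3.14, 0.0, 1.571]
ft_force: [0.0, -0.1, -0.1]
gripper_width: 0.144
grip_force: 30.0
```

```bash
python3 - <<'E'
from h import *
o=st();x,y,z=o["tool_pos"]
a=r.capture("scene");b=r.capture("top")
def dr(n,im,x0,y0,w,h,s):
    c=cv2.resize(im[y0:y0+h,x0:x0+w,::-1],(w*s,h*s),interpolation=cv2.INTER_CUBIC)
    def circ(p,zz,rad,col):
        q=np.array([(px(n,[p[0]+rad*np.cos(t),p[1]+rad*np.sin(t),zz])+.5-[x0,y0])*s-.5 for t in np.linspace(0,6.28,40)])
        cv2.polylines(c,[np.round(q).astype(int)],True,col,1)
    circ((x,y),z-93.5,3,(0,0,255));circ((x,y),z-45.5,10,(0,255,0));circ((596.4,-112.3),60,7,(255,0,0))
    return c
cv2.imwrite("pics/q1.png",np.hstack([dr("scene",a,235,190,65,75,6),dr("top",b,332,165,65,75,6)]))
for n in C: print(n,[(np.round(d["uv"],1).tolist(),round(d["conf"],2)) for d in r.spot_point("probe_tip",n)[:2]],px(n,[x,y,z-93.5]),[(np.round(d["uv"],1).tolist(),round(d["conf"],2)) for d in r.spot_point("opening",n)[:2]])
E
```

```text
t 18.9 pos [ 597.2 -112.4  180.7] rpy [3.1404e+00 3.0000e-04 1.5710e+00] F [ 0.  -0.1 -0.1] w 13.5 grip 30.0 q [-0.14  0.66  0.46  1.7  -0.36  0.88  0.47]
scene [([419.1, 307.6], 0.86), ([465.0, 313.9], 0.76)] [268.41082513 223.46521031] [([268.0, 233.3], 0.81)]
top [([203.0, 317.0], 0.64), ([313.0, 187.3], 0.2)] [367.59914466 204.33589245] []
```

View pics/q1.png

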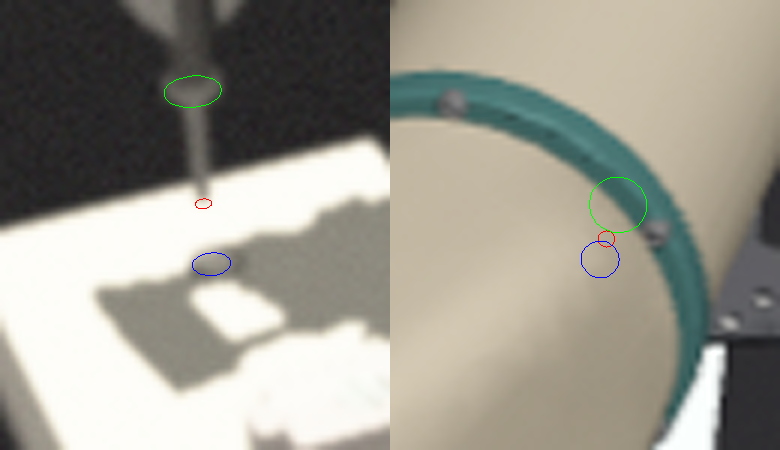

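```bash
python3 - <<'E'
from h import *
for uv in((267.75,233.1),(269.07,232.03)): print("open",ray("scene",uv,60)[:2].round(1))
g=lambda x,y:(235+(x+.5)/6-.5,190+(y+.5)/6-.5)
for y in(193,196): print("tip",ray("scene",g(203,y),87.2)[:2].round(1))
print("collar",ray("scene",g(192,88),135.2)[:2].round(1), "hole", ray("scene",g(217,263),60)[:2].round(1))
im=cv2.imread("pics/s0.png").astype(np.float32).mean(2)
s=im[224:242,260:280].astype(int)
for q in s: print(*q)
E
```

```text
open [ 599.3 -116.1]
open [ 595. -118.]
tip [ 594.2 -118.1]
tip [ 595.1 -116.4]
collar [ 596.4 -114.1] hole [ 594.4 -111.4]
235 237 238 239 239 239 239 240 239 238 240 239 239 239 239 239 238 239 239 238
239 239 239 238 239 240 239 239 238 239 239 239 240 239 239 239 238 238 239 239
239 240 240 239 239 240 240 239 240 239 239 239 239 240 239 240 240 238 239 239
239 239 239 239 238 240 238 239 240 239 238 239 240 239 239 239 240 239 239 239
239 239 239 240 239 240 240 239 239 239 238 239 237 239 238 239 240 239 240 240
239 240 240 239 240 240 238 238 237 234 234 234 234 235 237 239 240 239 239 239
239 239 239 240 239 239 237 232 228 217 210 211 214 220 231 236 238 240 239 238
239 240 239 239 239 238 230 213 194 181 172 171 179 192 213 229 238 239 240 239
240 239 240 239 240 233 214 179 156 151 149 149 157 171 191 214 232 238 239 238
240 240 238 240 238 230 198 155 137 135 131 137 144 159 173 200 228 238 240 239
240 239 240 240 237 227 191 149 131 128 127 131 134 146 170 199 231 238 239 239
240 239 239 239 239 230 209 174 154 141 136 144 152 166 189 220 236 239 239 239
241 239 239 239 238 236 230 216 197 182 180 181 190 209 223 233 238 239 239 240
239 239 240 239 240 238 236 233 229 223 222 224 225 233 235 238 239 239 239 239
239 239 240 239 239 239 239 238 238 237 236 236 238 239 238 239 239 238 239 239
238 239 240 239 239 239 239 239 238 239 240 238 239 240 240 239 239 238 239 239
240 240 238 239 240 240 239 239 240 239 239 240 239 239 240 239 240 239 239 239
239 239 238 239 240 239 239 239 239 239 239 239 239 239 240 239 239 239 240 239
```

Request:
drive_tool([
  [0.25, 0, 0.5],
  [0, 0, 1],
  [0, 0, 0.7],
  [0, 0, 0],
  [0, 0, 0],
  [0, 0, 0],
], yaw=[0, 0, 0, 0, 0, 0], gripper=[0, 0, 0, 0, 0, 0])

```text
time: 19.8
tool_pos: [596.9, -110.1, 158.0]
orientation: [3.141, 0.0, 1.571]
ft_force: [0.5, -0.6, -1.0]
gripper_width: 0.143
grip_force: 30.0
```

```bash
python3 - <<'E'
from h import *
o=st();x,y,z=o["tool_pos"]
a=r.capture("scene");c=cv2.resize(a[205:250,245:300,::-1],None,fx=10,fy=10,interpolation=cv2.INTER_CUBIC)
def circ(p,zz,rad,col):
    q=np.array([(px("scene",[p[0]+rad*np.cos(t),p[1]+rad*np.sin(t),zz])+.5-[245,205])*10-.5 for t in np.linspace(0,6.28,40)])
    cv2.polylines(c,[np.round(q).astype(int)],True,col,1)
circ((x,y),z-93.5,3,(0,0,255));circ(ray("scene",(270.4,233.4),60)[:2],60,7,(255,0,0))
print(ray("scene",(270.4,233.4),60)[:2])
cv2.imwrite("pics/q2.png",c)
E
```

```text
t 19.8 pos [ 596.9 -110.1  158. ] rpy [3.1413e+00 2.0000e-04 1.5706e+00] F [ 0.5 -0.6 -1. ] w 13.4 grip 30.0 q [-0.14  0.68  0.45  1.72 -0.38  0.83  0.48]
[ 594.97612513 -111.90032719]
```

View pics/q2.png

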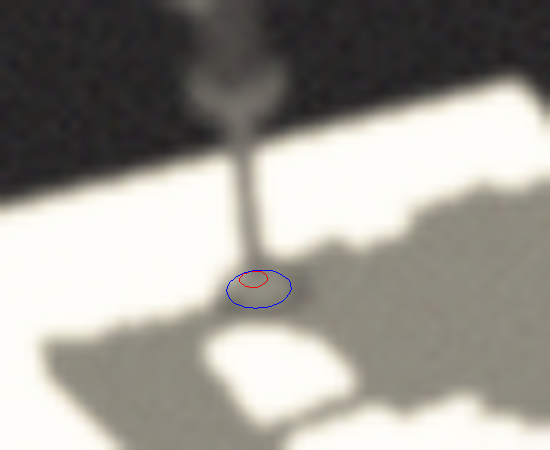

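Request:
drive_tool([
  [0, 0, 0.3],
  [0, 0, 0.3],
  [0, 0, 0.3],
  [0, 0, 0.4],
  [0, 0, 0.4],
  [0, 0, 0],
], yaw=[0, 0, 0, 0, 0, 0], gripper=[0, 0, 0, 0, 0, 0])

```text
time: 20.45
tool_pos: [596.2, -109.7, 140.2]
orientation: [-3.14, -0.0, 1.571]
ft_force: [-0.6, 0.2, -0.2]
gripper_width: 0.144
grip_force: 30.0
```

Request:
drive_tool([
  [0, 0, 0.3],
  [0, 0, 0.3],
  [0, 0, 0.3],
  [0, 0, 0.1],
  [0, 0, 0.1],
  [0, 0, 0],
  [0, 0, 0],
], yaw=[0, 0, 0, 0, 0, 0, 0], gripper=[0, 0, 0, 0, 0, 0, 0])

```text
time: 21.15
tool_pos: [596.8, -109.9, 130.0]
orientation: [3.141, -0.0, 1.571]
ft_force: [0.8, -0.2, -0.6]
gripper_width: 0.142
grip_force: 30.0
```

Request:
drive_tool([
  [0, 0, 0.1],
  [0, 0, 0.1],
  [0, 0, 0.1],
  [0, 0, 0],
  [0, 0, 0],
], yaw=[0, 0, 0, 0, 0], gripper=[0, 0, 0, 0, 0])

```text
time: 21.65
tool_pos: [596.9, -109.9, 127.1]
orientation: [3.141, -0.0, 1.571]
ft_force: [-0.2, 0.4, 2.4]
gripper_width: 0.149
grip_force: 30.0
```

Request:
drive_tool([
  [0, 0, 0.1],
  [0, 0, 0.1],
  [0, 0, 0.1],
  [0, 0, 0.05],
  [0, 0, 0],
  [0, 0, 0],
], yaw=[0, 0, 0, 0, 0, 0], gripper=[0, 0, 0, 0, 0, 0])

```text
time: 22.25
tool_pos: [596.9, -109.9, 123.6]
orientation: [3.141, 0.0, 1.571]
ft_force: [-0.5, -0.3, 3.0]
gripper_width: 0.144
grip_force: 30.0
```

Request:
drive_tool([
  [0, 0, 0.1],
  [0, 0, 0.05],
  [0, 0, 0],
  [0, 0, 0],
], yaw=[0, 0, 0, 0], gripper=[0, 0, 0, 0], newtons=45)

```text
time: 22.65
tool_pos: [596.9, -110.0, 122.3]
orientation: [3.141, 0.0, 1.571]
ft_force: [-0.1, 0.3, 6.4]
gripper_width: 0.144
grip_force: 45.0
```

Request:
drive_tool([
  [0, 0, 0.05],
  [0, 0, 0],
  [0, 0, 0],
], yaw=[0, 0, 0], gripper=[0, 0, 0])

```text
time: 22.95
tool_pos: [597.0, -110.0, 122.2]
orientation: [3.141, -0.0, 1.571]
ft_force: [-0.7, 0.4, 8.8]
gripper_width: 0.141
grip_force: 45.0
```

Request:
drive_tool([
  [0, 0, 0.05],
  [0, 0, 0],
  [0, 0, 0],
], yaw=[0, 0, 0], gripper=[0, 0, 0])

```text
time: 23.25
tool_pos: [597.0, -110.0, 122.0]
orientation: [3.141, -0.0, 1.571]
ft_force: [-1.8, 0.2, 10.8]
gripper_width: 0.139
grip_force: 45.0
```

```bash
python3 - <<'E'
from h import *
st();a=r.capture("scene");cv2.imwrite("pics/e.png",cv2.resize(a[170:350,215:515,::-1],(780,468),interpolation=cv2.INTER_CUBIC));st()
E
```

```text
t 23.25 pos [ 597. -110.  122.] rpy [ 3.1407e+00 -2.0000e-04  1.5707e+00] F [-1.8  0.2 10.8] w 13.1 grip 45.0 q [-0.12  0.73  0.42  1.74 -0.41  0.76  0.51]
t 23.3 pos [ 597. -110.  122.] rpy [ 3.1407e+00 -2.0000e-04  1.5707e+00] F [-1.  -0.6 11.4] w 13.6 grip 45.0 q [-0.12  0.73  0.42  1.74 -0.41  0.76  0.51]
```

View pics/e.png

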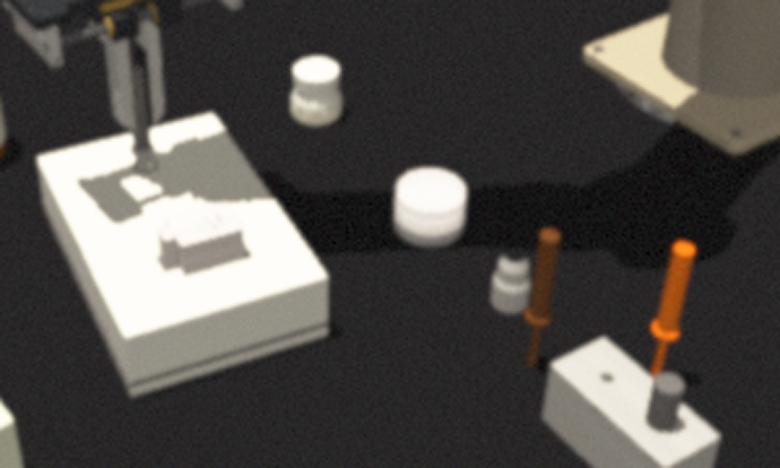

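The block sits level in the pocket at (203,240) with its tab toward the notch. The probe is in the opening at (147,165), the stand's probe hole is empty, and the marker and the look-alikes in view are where they were.

```bash
python3 -c "
from plant import r
print(r.hand_in())"
```

```text
the job is handed in; nothing more can be done
None
```

I set the block down in the pocket with its tab in the notch and let go of it. I then pressed the button to its stop with the probe, still gripped and pushing at about 11 N, and handed the job in at about 23 s; no verdict came back.

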